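Match a colour comparator to a sample

TASK

Take the carrier with the green cell out of the white twin stand and seat it upright in the comparator's bay, between the two side walls and flat on the bay floor. Turn the comparator's wheel by its knob until the green sector fills the window and no other colour shows. Leave the blue carrier standing in its place in the stand.

Things in the scene. Friction and masses are not known exactly. Their poses are not given: they have to be found in the camera images.
- comparator: Colour comparator, fixed to the worktop: white housing 160 x 160 mm, grey cover with its top 36 mm above the worktop. Origin on the worktop under the wheel's axis, z up. On the -x side of the cover is a 26 x 26 mm window in which one sector of the wheel shows; outside the housing on the -y side is the bay.
- window (a point): Centre of the square window, on the cover's top, 51 mm from the wheel's axis toward the comparator's -x.
- wheel (a joint): Wheel angle, rad, growing counter-clockwise from above; turns either way past a whole turn with light friction (0.06 N m) and stays where left. Six 60-degree sectors, counter-clockwise from above: green, yellow, orange, red, violet, blue. Green is centred in the window at 0 or +-6.283, and fills it up to about 0.17 to either side; at +1.047 blue is centred, at -1.047 yellow.
- wheel_knob (a point): Grip point of the wheel's black bar knob, on the wheel's axis, 61.5 mm above the worktop. Bar 52 mm long (its x), 14 mm wide (its y), from 45.5 to 77.5 mm above the worktop; below it the cover (36 mm) and a round steel boss (42 mm across, top 39 mm). Pinch the bar across its width from above; it turns with the wheel and lies in line with the window when green is centred.
- bay (a point): Centre of the bay floor, 8 mm above the worktop, 115 mm from the wheel's axis; axes as the comparator's. The carrier's length lies along x, either way round. Side walls at +-y, 40 mm long, 31 mm apart, flared at the top, rise to 81 mm above the worktop, so fingers fit only at the carrier's ends, which stick out past the walls. End lips 5 mm high at x = +-32 to +-37 mm.
- stand: Fixed white stand, base 172 (x) x 60 (y) x 8 mm; origin on the worktop under its centre. Two places at x = +-37 mm, floor 8 mm above the worktop, carriers' length along x. Cheeks at x = 0 and +-74 mm (12 mm thick, 22 wide, top at 74 mm) close in the carriers' ends, 3 mm play: a carrier can be taken only across its 24 mm width. Side rails 4 mm high.
- green_carrier_centre (a point): Centre, half-way up, of a loose cell carrier: upright grey block 56 (x) x 24 (y) x 60 mm high, about 0.13 kg, with a green cell in its sides and green top patch; underside 30 mm below. It starts in one or other place of the stand. Any free spot of worktop between stand and bay will do to put it down on.
- blue_carrier_centre (a point): Centre, half-way up, of a loose cell carrier: upright grey block 56 (x) x 24 (y) x 60 mm high, about 0.13 kg, with a blue cell in its sides and blue top patch; underside 30 mm below. It stands in the stand's other place and stays there.
Things that resemble listed ones, but are neither listed nor needed, are in the scene too. What is shaped like the part that bears green_carrier_centre but red or yellow is not meant.

How it is judged (in metres and radians):
At the end, for the whole second after the job is handed in: Green carrier at rest, upright (0.1 rad) on the bay floor between its walls, within 8 mm along and 6 mm across of its centre; wheel at rest within 0.19 rad of green centred in the window; blue carrier upright in its place in the stand, within 10 mm of where it was (x of green_carrier_centre in the frame of bay between -0.008 and 0.008 m and y of green_carrier_centre in the frame of bay between -0.006 and 0.006 m and z of green_carrier_centre in the frame of bay between 0.026 and 0.033 m and angle between each of green_carrier_centre, blue_carrier_centre's own z axis and vertical below 0.1 rad and linear speed of green_carrier below 0.01 m/s and (value of joint wheel between -0.19 and 0.19 rad or value of joint wheel between 6.0932 and 6.4732 rad or value of joint wheel between -6.4732 and -6.0932 rad) and velocity of joint wheel between -0.05 and 0.05 rad/s and distance of blue_carrier_centre from where it was at the start of the episode below 0.01 m); the robot touches nothing.
It fails at once if the blue carrier is taken out of its place or knocked over (distance of blue_carrier_centre from where it was at the start of the episode above 0.03 m or angle between blue_carrier_centre's own z axis and vertical above 0.5 rad).
It also fails if it takes over 72 s, if anything falls off the work surface, if the arm or the gripper's body presses on something with over 40 N, if the wrist force passes 120 N, or if a joint passes its speed limit or range.

ROBOT

A 6-joint arm with a two-finger parallel gripper is mounted at the origin on a cart in front of the work surface, level with it; the furniture and walls round the work are solid. World frame = base frame: x ahead of the robot, y to its left, z up, the work surface at z = 0. Lengths are in m, angles in degrees, forces in N, time in s.
With the tool pointing down it reaches from about 0.25 to 0.85 m from the base axis. Payload 12.5 kg.
Tool frame: the origin (TCP) lies midway between the tips of the shut fingers; the grasp point (between the pads) lies bot.hold_point_z behind it (bot.hold_point_z is the distance from the TCP to the grasp point, in m); z points along the fingers, y is the direction in which the jaws open and shut (so a half turn about z gives the same grasp; the last joint's range is limited). The gripper opens to 93 mm and grips with 3 to 60 N. Pads are 15 mm wide; open, the fingers measure 128 mm over their backs; the gripper's body (75 mm by 188 mm) begins 65 mm behind the grasp point.
Start: joints at [69.408, 20.094, 94.641, -0, 65.266, -4.847], TCP at [0.149, 0.529, 0.219] pointing down, gripper open.
Joint ranges: [-157.81, 157.81], [-45, 120.19], [0.68, 151.7], [-89.99, 269.99], [4.06, 180], [-164.3, 164.3]. Speed limits (degrees/s): [127.2, 127.2, 159.86, 180, 180, 180].

INTERFACE

Orientations are given as [roll, pitch, yaw] about the fixed x, y, z axes, in that order (R = Rz(yaw) Ry(pitch) Rx(roll)).
In Python, from rig import bot, read_camera, calibration gives the robot as it stands. The module is installed in compiled form; this text tells all that it offers.
- The arm moves only by the shell command python3 -m crank 'ROWS' [FORCE]. ROWS is JSON, a list of rows, each a list of 5 numbers: the closure, from 0 (fully open) to 1 (shut), then the shift along the tool's x, y, z in cm, then the turn about the tool's z in rad. A call has exactly 10 rows; each row shifts and turns the commanded pose from where the row before left it, along the tool's axes as they then stand; what a row does not reach is not made up. A row lasts 1/8 s, in which the tool goes at most 62.5 mm and 10.7 degrees, less where a joint would pass 70% of its speed; a pose out of reach is approached as far as the arm can. A call with a gripper value outside its range is refused whole. The fingers move at their own pace and stop on an object; FORCE is the grip in N (left out, the last holds). Time passes only in rows, so rows that do not move let the fingers close, or fill a call up. It gives the time, the measured TCP pose, the force and the opening at its end, in the units of the state.
- bot.get_state(): the state, without advancing time (a new reading comes with each control period).
- read_camera(name): name is "side" or "top" or "wrist"; returns (picture, depth): 384x512x3 uint8, red, green, blue; 384x512 float32, m along the optical axis (not along the pixel's ray), 0 where there is no reading.
- calibration(name): a dict with "fov_y" (degrees; the focal length in pixels is half the picture's height over the tangent of half this angle, whatever the lens; pixels are square), "cx", "cy" (the principal point, pixels), "pose" (4x4, takes a point from camera to world coordinates); the wrist camera has in their place "tool_from_camera" (4x4, takes a point from camera to tool coordinates, whose origin is the TCP and whose axes are the flange's). Camera axes: x right, y up, looking along -z (the intrinsics and any distortion apply to the point x, -y, -z); pixel columns grow to the right and rows downward; lengths in m; the calibration is good to about 2 mm. The wrist camera is an equidistant fisheye: a pixel r from the principal point sees the ray r / f radians off the axis. A picture is of the moment at which its call begins: read the wrist's pose just before it. calibration takes no time and is no camera call.
- bot.hand_in(): hands the job in, once; it reports no verdict.
The state is a dict: "t": time; "q": joint angles; "joint_velocities": joint speeds; "tau": joint torques, N m; "ee_pos": TCP position; "tool_rot": TCP orientation; "force": force on the tool from outside, world axes, zero at the start; "torque": the same for the moment, N m; "opening": finger opening in m.
Only numpy, scipy, OpenCV 4.12 (cv2) and the standard library are available. Lean on these libraries where they do the work, as an engineer would, in place of code of your own. Each camera call takes 0.05 s, during which the arm holds its last target. There are 200 camera calls.

## Working session

There is one attempt and no reset: what is moved stays moved. The work goes in short steps, Python scripts to look and compute and a shell command to move; the robot and the scene stay as the last step left them, time stands still between calls to the robot, and variables do not carry over. Pictures are saved under pics/ and viewed, about 8 in all and at most 12, crops included, and the job is handed in when it is done.

```bash
mkdir -p pics
cat > h.py <<'E'
import numpy as np,cv2
from rig import bot,read_camera,calibration
from scipy.spatial.transform import Rotation as R
def save(n,im): cv2.imwrite(f'pics/{n}.png',im[:,:,::-1])
def rays(name,uv,state=None):
    c=calibration(name); f=192/np.tan(np.radians(c['fov_y']/2))
    uv=np.atleast_2d(np.array(uv,float)); a=(uv-[c['cx'],c['cy']])/f
    if name=='wrist':
        r=np.linalg.norm(a,axis=1,keepdims=True)+1e-12
        d=np.hstack([a/r*np.sin(r),np.cos(r)])
        T=np.eye(4);T[:3,:3]=R.from_euler('xyz',state['tool_rot'],degrees=True).as_matrix();T[:3,3]=state['ee_pos']
        P=T@c['tool_from_camera']
    else:
        d=np.hstack([a,np.ones((len(a),1))]);P=np.array(c['pose'])
    d=d*[1,-1,-1]
    return P[:3,3],d@P[:3,:3].T
def onplane(name,uv,z,state=None):
    o,d=rays(name,uv,state); return o+d*((z-o[2])/d[:,2])[:,None]
E
python3 - <<'E'
from h import *
s=bot.get_state();print(s, bot.hold_point_z)
for n in ['side','top','wrist']:
    im,d=read_camera(n);np.savez(f'{n}0.npz',im=im,d=d);save(n+'0',im);print(n,calibration(n))
a=np.hstack([np.load(n+'0.npz')['im'] for n in ['side','top']]);save('both0',cv2.resize(a,(800,300),interpolation=cv2.INTER_AREA))
E
```

```text
{'t': 0.0, 'q': array([ 6.94080326e+01,  2.01234355e+01,  9.46761023e+01,  1.64568913e-03,
        6.52654960e+01, -4.84639949e+00]), 'joint_velocities': array([-0.05902373, -0.01101415, -0.00511933,  0.060066  ,  0.01164847,
        0.01249628]), 'tau': array([ 2.68231794e-03, -4.97333407e+01, -2.85254645e+01,  6.99897995e-02,
        2.58495938e-02, -1.17966051e-04]), 'ee_pos': array([0.14909333, 0.52905693, 0.21811568]), 'tool_rot': array([-1.79935325e+02, -6.98294636e-03,  1.64253739e+02]), 'force': array([-0.3592652 ,  0.60725065, -0.29380083]), 'torque': array([-0.00612887,  0.05190583, -0.02934121]), 'opening': 0.0929930534265292} 0.0188
side {'fov_y': 53.01009428970484, 'cx': 253.67773902333707, 'cy': 198.5679567031691, 'pose': array([[ 0.82725989,  0.28543171, -0.48391095,  0.11150865],
       [-0.56125683,  0.45840424, -0.68909819, -0.67050906],
       [ 0.02513636,  0.84166163,  0.53941994,  0.54672984],
       [ 0.        ,  0.        ,  0.        ,  1.        ]])}
top {'fov_y': 48.03987873607953, 'cx': 257.59135211458073, 'cy': 196.87395057517443, 'pose': array([[ 0.01181421,  0.99335077, -0.11451927,  0.40091376],
       [-0.9998961 ,  0.01268209,  0.00685282, -0.08441996],
       [ 0.0082596 ,  0.11442641,  0.99339739,  1.06543816],
       [ 0.        ,  0.        ,  0.        ,  1.        ]])}
wrist {'fov_y': 65.70646984690485, 'cx': 258.40412937935196, 'cy': 191.57601931100393, 'tool_from_camera': array([[ 1.19392185e-03,  9.56471802e-01,  2.91822319e-01,
         8.07973277e-02],
       [ 9.99999281e-01, -1.17356884e-03, -2.44791059e-04,
         3.57862748e-05],
       [ 1.08337835e-04,  2.91822401e-01, -9.56472516e-01,
        -1.67242454e-01],
       [ 0.00000000e+00,  0.00000000e+00,  0.00000000e+00,
         1.00000000e+00]])}
```

View pics/top0.png

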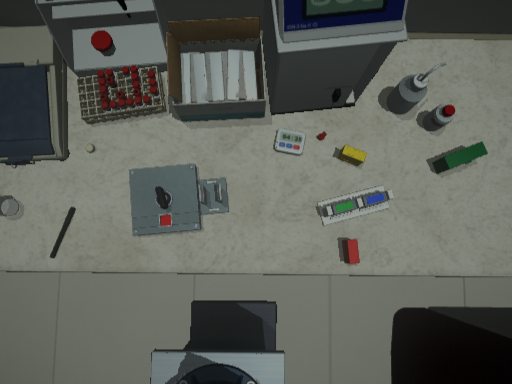

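View pics/side0.png

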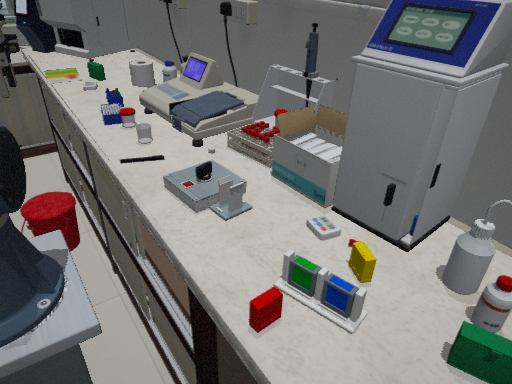

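The top view shows the comparator at about (165,198) with red in its window at (166,220), and the bay to its right at (214,195). The stand is at about (357,204), with the green carrier at (344,207) and blue at (375,199). The green candidates are the green cell in the stand (344,207) and a loose long green box at (460,158). The one in the white stand fits the description, because the other is a bigger solid block and isn't in the stand.

Run:
```python
from h import *
im=np.load('top0.npz')['im']
hsv=cv2.cvtColor(im,cv2.COLOR_RGB2HSV)
def cen(lo,hi,box):
    m=cv2.inRange(hsv,lo,hi);k=np.zeros_like(m);x0,y0,x1,y1=box;k[y0:y1,x0:x1]=255;m&=k
    n,l,st,c=cv2.connectedComponentsWithStats(m);i=1+np.argmax(st[1:,4]);cnt=np.argwhere(l==i)[:,::-1].astype(np.float32)
    return c[i],st[i],cv2.minAreaRect(cnt),cnt
for nm,lo,hi,box,z in [('green',(45,100,50),(80,255,255),(310,180,400,225),.068),('blue',(105,120,60),(130,255,255),(310,180,400,225),.068),('win',(0,120,80),(8,255,255),(150,205,185,235),.033),('knob',(0,0,0),(180,255,42),(145,180,180,212),.0775)]:
    c,st,r,cnt=cen(lo,hi,box); print(nm,c,st,r,onplane('top',c,z)[0].round(4))
    b=cv2.boxPoints(r); w=onplane('top',b,z)[:,:2]; print(w.round(4).tolist())
# housing: corners by mask of gray-blue
cr=im[150:250,110:410];save('crop0',cv2.resize(cr,(800,267),interpolation=cv2.INTER_CUBIC))
# stand & housing heights
d=np.load('top0.npz')['d'];P=np.array(calibration('top')['pose'])
v,u=np.mgrid[:384,:512];uv=np.c_[u.ravel(),v.ravel()]
o,dd=rays('top',uv);c=calibration('top');X=(o+dd*d.ravel()[:,None]).reshape(384,512,3)
m=((X[...,2]>.02)&(X[...,2]<.045)&(u>120)&(u<202)&(v>155)&(v<245)).astype(np.uint8)
r=cv2.minAreaRect(X[...,:2][m>0].astype(np.float32)*1000);print('housing',r)
for bx in [(200,175,235,215),(312,180,400,228)]:
    x0,y0,x1,y1=bx;S=X[y0:y1,x0:x1];q=S[(S[...,2]>.045)&(S[...,2]<.1)];print(bx,len(q),q.mean(0),cv2.minAreaRect(q[:,:2].astype(np.float32)*1000))
```

```text
green [344.16806723 206.24369748] [336 201  18  11 119] ((344.1764831542969, 206.2059326171875), (6.79099702835083, 17.220029830932617), 75.96376037597656) [ 0.4965 -0.2932  0.068 ]
[[0.4992, -0.2718], [0.5094, -0.3109], [0.494, -0.3145], [0.4838, -0.2755]]
blue [374.72881356 198.25423729] [366 193  18  11 118] ((374.79229736328125, 198.2384796142578), (6.8410515785217285, 17.014923095703125), 74.74488067626953) [ 0.5161 -0.3648  0.068 ]
[[0.5184, -0.3437], [0.5294, -0.3824], [0.514, -0.3862], [0.503, -0.3477]]
win [165.44791667 219.88541667] [161 215  10  11  96] ((165.5, 220.0), (10.0, 9.0), 90.0) [0.4617 0.1283 0.033 ]
[[0.4733, 0.1394], [0.4735, 0.1179], [0.4496, 0.117], [0.4493, 0.1385]]
knob [162.04145078 197.57512953] [156 187  14  22 193] ((162.5, 197.5), (21.0, 13.0), 90.0) [0.5104 0.1288 0.0775]
[[0.5348, 0.1437], [0.5352, 0.1137], [0.4865, 0.112], [0.4861, 0.1418]]
housing ((513.3961791992188, 133.81491088867188), (160.55201721191406, 160.61817932128906), 6.061537265777588)
(200, 175, 235, 215) 162 [0.52376416 0.01974087 0.07417654] ((525.60400390625, 18.416118621826172), (40.05183029174805, 49.223533630371094), 6.254129409790039)
(312, 180, 400, 228) 714 [ 0.50628932 -0.32661866  0.06891084] ((506.6978759765625, -327.6800231933594), (24.365890502929688, 159.8804931640625), 15.084029197692871)
```

View pics/crop0.png

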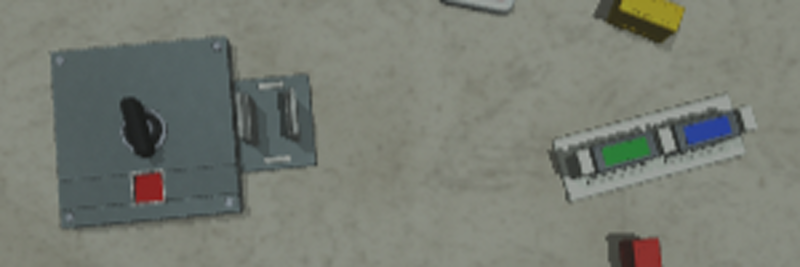

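```bash
cat >> h.py <<'E'
def go(x,y,z,yaw):
    s=bot.get_state();M=R.from_euler('xyz',s['tool_rot'],degrees=True)
    d=M.inv().apply(np.array([x,y,z])-s['ee_pos'])*100
    t=-np.radians((yaw-s['tool_rot'][2]+180)%360-180)
    print('t',round(s['t'],2),'pose',s['ee_pos'].round(4),s['tool_rot'].round(2),'F',s['force'].round(1),'op',round(s['opening'],4),'q6',s['q'][5].round(1),'\n shift cm',d.round(2),'turn',t.round(3))
E
python3 -c "
from h import *
go(.513,.134,.2,200)"
```

```text
t 0.15 pose [0.1491 0.5291 0.2183] [-179.95   -0.    164.26] F [-0.6  0.7 -0.5] op 0.0925 q6 -4.8 
 shift cm [-45.74 -28.16   1.85] turn -0.624
```

```bash
python3 -m crank '[[0,-5.1,-3.1,0.2,0],[0,-5.1,-3.1,0.2,0],[0,-5.1,-3.1,0.2,0],[0,-5.1,-3.1,0.2,0],[0,-5.1,-3.1,0.2,0],[0,-5.1,-3.1,0.2,0],[0,-5.1,-3.1,0.2,0],[0,-5.1,-3.1,0.2,0],[0,-5.0,-3.3,0.2,0],[0,0,0,0,-0.18]]'
python3 - <<'E'
from h import *
s=bot.get_state();im,d=read_camera('wrist');np.savez('w1.npz',im=im,d=d,p=s['ee_pos'],r=s['tool_rot']);save('w1',im);go(.513,.134,.2,200)
E
```

```text
t: 1.4
ee_pos: [0.5155, 0.1317, 0.2001]
tool_rot: [-180.0, -0.0, 174.5]
force: [-0.5, 0.6, -0.2]
opening: 0.0927
t 1.45 pose [0.5145 0.133  0.2001] [-1.7998e+02 -5.0000e-02  1.7522e+02] F [ 0.6  1.1 -0.2] op 0.0929 q6 -75.7 
 shift cm [0.16 0.09 0.01] turn -0.432
```

View pics/w1.png

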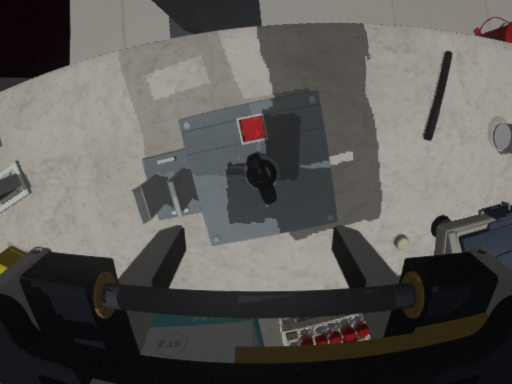

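The wrist view shows the knob at (262,178), the window, still red, at (252,129), the bay at (167,183) and the four cover screws.

```bash
cat >> h.py <<'E'
def cloud(d,st):
    v,u=np.mgrid[:384,:512];c=calibration('wrist');f=192/np.tan(np.radians(c['fov_y']/2))
    o,dd=rays('wrist',np.c_[u.ravel(),v.ravel()],st);r=np.hypot(u-c['cx'],v-c['cy']).ravel()/f
    X=(o+dd*(d.ravel()/np.cos(r))[:,None]).reshape(384,512,3);X[d<=0]=np.nan;return X
E
python3 - <<'E'
from h import *
w=np.load('w1.npz');st={'ee_pos':w['p'],'tool_rot':w['r']};X=cloud(w['d'],st);im=w['im'];z=X[...,2]
v,u=np.mgrid[:384,:512]
k=(abs(u-263)<35)&(abs(v-178)<40)&(z>.07)&(z<.085)
print('knob z',z[k].max(),k.sum());print(cv2.minAreaRect(X[k][:,:2].astype(np.float32)*1000))
k=(u>175)&(u<345)&(v>85)&(v<250)&(z>.028)&(z<.042)
print('cover',np.median(z[k]),cv2.minAreaRect(X[k][:,:2].astype(np.float32)*1000))
k=(u>130)&(u<205)&(v>145)&(v<230)&(z>.05)&(z<.095)
print('walls',cv2.minAreaRect(X[k][:,:2].astype(np.float32)*1000),X[k].max(0))
hsv=cv2.cvtColor(im,cv2.COLOR_RGB2HSV);m=cv2.inRange(hsv,(0,150,60),(8,255,255));m[:,:200]=0;m[160:]=0;m[:,300:]=0
print('win',onplane('wrist',cv2.minAreaRect(np.argwhere(m)[:,::-1].astype(np.float32))[0],.033,st))
m=((hsv[...,2]<35)&(abs(u-263)<25)&(v>145)&(v<210)).astype(np.uint8)
r=cv2.minAreaRect(np.argwhere(m)[:,::-1].astype(np.float32));b=onplane('wrist',cv2.boxPoints(r),.0775,st)[:,:2]*1000;print('dark',r,b.round(1).tolist())
E
```

```text
knob z 0.0809059992066759 684
((511.72027587890625, 134.9012908935547), (51.19211196899414, 14.102373123168945), 18.899797439575195)
cover 0.03720020490411596 ((513.4873046875, 126.4992446899414), (160.80181884765625, 178.10134887695312), 6.185918807983398)
walls ((524.5364379882812, 20.797710418701172), (40.4848518371582, 52.27191925048828), 6.239046096801758) [0.54726724 0.04863899 0.08455717]
win [[0.46210531 0.12983905 0.033     ]]
dark ((261.5, 178.0), (50.0, 29.0), 90.0) [[482.4, 123.5], [485.1, 151.9], [537.1, 147.8], [534.2, 118.0]]
```

```bash
python3 -m crank '[[0.3,0.15,0.15,0,-0.14],[0.3,0,0,0,-0.14],[0.3,0,0,0,-0.14],[0.3,0,0,3,0],[0.3,0,0,3,0],[0.3,0,0,3,0],[0.3,0,0,3,0],[0.3,0,0,0,0],[0.3,0,0,0,0],[0.3,0,0,0,0]]'
python3 -c "
from h import *
go(.512,.1346,.045,198.9)"
```

```text
t: 2.7
ee_pos: [0.5131, 0.1365, 0.0819]
tool_rot: [-180.0, 0.1, -161.4]
force: [0.1, 0.7, 0.3]
opening: 0.0654
t 2.7 pose [0.5131 0.1365 0.0819] [-1.7998e+02  1.1000e-01 -1.6139e+02] F [0.1 0.7 0.3] op 0.0654 q6 -98.7 
 shift cm [ 0.17 -0.14  3.69] turn -0.005
```

```bash
python3 -m crank '[[0.3,0.2,-0.15,1.2,0],[0.3,0,0,1.2,0],[0.3,0,0,1.3,0],[1,0,0,0,0],[1,0,0,0,0],[1,0,0,0,0],[1,0,0,0,0],[1,0,0,0,0],[1,0,0,0,0],[1,0,0,0,0]]' 20
python3 -c "
from h import *
go(.512,.1346,.045,6.2)"
```

```text
t: 3.95
ee_pos: [0.5111, 0.1347, 0.0439]
tool_rot: [180.0, 0.0, -161.4]
force: [-1.2, 5.6, 1.1]
opening: 0.0321
t 3.95 pose [0.5111 0.1347 0.0439] [ 1.7997e+02  3.0000e-02 -1.6137e+02] F [-1.2  5.6  1.1] op 0.0321 q6 -99.0 
 shift cm [-0.09 -0.03 -0.11] turn -2.925
```

```bash
python3 -m crank '[[1,0,0,0,0],[1,0,0,0,0],[1,0,0,0,0],[1,0,0,0,0],[1,0,0,0,0],[1,0,0,0,0],[1,0,0,0,0],[1,0,0,0,0],[1,0,0,0,0],[1,0,0,0,0]]'
```

```text
t: 5.2
ee_pos: [0.5111, 0.1347, 0.0439]
tool_rot: [180.0, 0.0, -161.4]
force: [-1.8, 4.8, 1.5]
opening: 0.032
```

Run:
```python
from h import *
im,d=read_camera('wrist');a=im[130:384,90:430]
im2,d=read_camera('side');b=cv2.resize(im2[145:235,150:270],(340,254),interpolation=cv2.INTER_CUBIC);save('w2',np.hstack([a,b]))
```

```text
(no output)
```

View pics/w2.png

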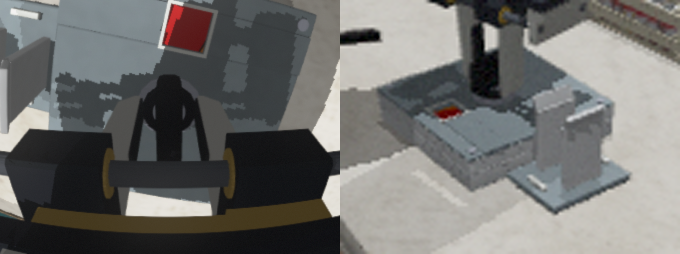

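Run:
```python
from h import *
w=np.load('w1.npz');st={'ee_pos':w['p'],'tool_rot':w['r']};X=cloud(w['d'],st)
a=np.radians(18.9);c=np.array([.5117,.1349]);D=X[...,:2]-c
al=(D@[np.cos(a),np.sin(a)])*1000;ac=(D@[-np.sin(a),np.cos(a)])*1000
for s in (-25,-18,-11,-4,3,10,17,24):
    print(s,[ (round(float(np.median(X[...,2][k])*1000)) if (k:=(abs(al-s)<3)&(abs(ac-t)<2)).any() else None) for t in range(-24,25,4)])
```

```text
-25 [37, 320, 323, 322, 322, 319, 303, 302, 301, 300, 299, 37, 37]
-18 [37, 37, 38, 37, 76, 320, 319, 318, 319, 304, 302, 302, 301]
-11 [37, 37, 40, 46, 76, 78, 79, 78, 62, 315, 319, 319, 320]
-4 [37, 40, 45, 47, 76, 78, 79, 78, 49, 47, 42, 38, 311]
3 [37, 40, 46, 47, 76, 78, 79, 78, 48, 47, 46, 39, 37]
10 [37, 37, 40, 46, 76, 78, 79, 78, 47, 46, 40, 37, 37]
17 [37, 37, 37, 39, 77, 78, 78, 78, 50, 39, 37, 37, 37]
24 [38, 37, 37, 37, 77, 78, 78, 78, 37, 37, 37, 37, 37]
```

The pads are on a 32 mm round hub that sits under the bar, with its top at 46 mm. I'll rise 7 mm so they close on the bar itself.

```bash
python3 -m crank '[[0.5,0,0,0,0],[0.5,0,0,-0.35,0],[0.5,0,0,-0.35,0],[1,0,0,0,0],[1,0,0,0,0],[1,0,0,0,0],[1,0,0,0,0],[1,0,0,0,0],[1,0,0,0,0],[1,0,0,0,0]]' 20
```

```text
t: 6.55
ee_pos: [0.5108, 0.1346, 0.0506]
tool_rot: [180.0, -0.0, -161.4]
force: [-2.1, 4.9, -0.1]
opening: 0.0138
```

```bash
python3 -m crank '[[1,0,0,0,0.1],[1,0,0,0,0.17],[1,0,0,0,0.17],[1,0,0,0,0.17],[1,0,0,0,0.17],[1,0,0,0,0.17],[1,0,0,0,0.17],[1,0,0,0,0.17],[1,0,0,0,0.17],[1,0,0,0,0.1]]'
python3 -c "
from h import *
go(.512,.1346,.0505,6.2)"
```

```text
t: 7.8
ee_pos: [0.5116, 0.136, 0.0506]
tool_rot: [179.9, -0.1, 109.0]
force: [2.7, 17.3, -5.7]
opening: 0.0139
t 7.8 pose [0.5116 0.136  0.0506] [ 1.7986e+02 -1.1000e-01  1.0899e+02] F [ 2.7 17.3 -5.7] op 0.0139 q6 -9.3 
 shift cm [-0.15 -0.    0.01] turn 1.794
```

```bash
python3 -m crank '[[1,0.1,0,0,0.19],[1,0,0,0,0.18],[1,0,0,0,0.18],[1,0,0,0,0.18],[1,0,0,0,0.18],[1,0,0,0,0.18],[1,0,0,0,0.18],[1,0,0,0,0.18],[1,0,0,0,0.18],[1,0,0,0,0.15]]'
python3 -c "
from h import *
go(.512,.1346,.0505,6.2)"
```

```text
t: 9.05
ee_pos: [0.513, 0.1352, 0.0506]
tool_rot: [180.0, -0.3, 7.1]
force: [12.4, -0.4, -12.1]
opening: 0.0137
t 9.05 pose [0.513  0.1352 0.0506] [179.99  -0.29   7.11] F [ 12.4  -0.4 -12.1] op 0.0137 q6 92.7 
 shift cm [-0.1   0.05  0.01] turn 0.016
```

```bash
python3 -m crank '[[1,0,0,0,0.015],[0.3,0,0,0,0],[0.3,0,0,0,0],[0.3,0,0,0,0],[0.3,0,0,-2,0],[0.2,0,0,-3,0],[0,0,0,-4,0],[0,0,0,-4,0],[0,0,0,-2,0],[0,0,0,0,0]]'
python3 - <<'E'
from h import *
s=bot.get_state();im,d=read_camera('wrist');np.savez('w3.npz',im=im,d=d,p=s['ee_pos'],r=s['tool_rot'])
top,_=read_camera('top');a=cv2.resize(top[150:250,110:240],(390,300),interpolation=cv2.INTER_CUBIC);save('w3',np.hstack([cv2.resize(im,(400,300)),a]))
X=cloud(d,s);k=(X[...,2]>.07)&(X[...,2]<.085)&(np.hypot(X[...,0]-.512,X[...,1]-.135)<.04);print(k.sum(),cv2.minAreaRect(X[k][:,:2].astype(np.float32)*1000))
go(.4965,-.2932,.2,105.1)
E
```

```text
t: 10.3
ee_pos: [0.5112, 0.1353, 0.2018]
tool_rot: [-180.0, -0.2, 6.6]
force: [-0.6, -0.3, -1.1]
opening: 0.0926
663 ((513.3399047851562, 135.06484985351562), (51.09775924682617, 13.50436019897461), 6.837255954742432)
t 10.4 pose [0.5102 0.1351 0.1998] [1.80e+02 6.00e-02 6.55e+00] F [-0.6  0.4 -0.3] op 0.0931 q6 93.2 
 shift cm [-6.250e+00  4.239e+01 -1.000e-02] turn -1.72
```

View pics/w3.png

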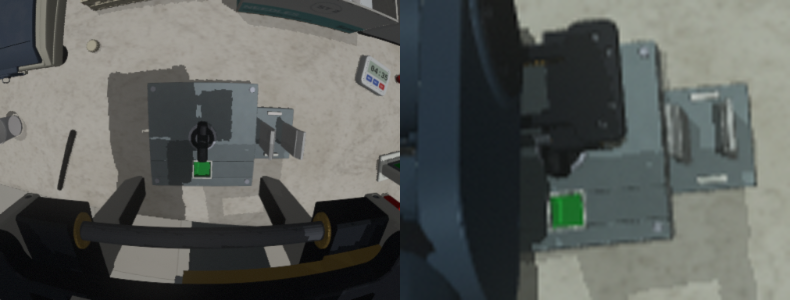

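The green sector now fills the window and the bar is at 6.8° against the housing's 6.2°. Next is the stand.

```bash
python3 -m crank '[[0,-0.9,6.0,0,0],[0,-0.9,6.0,0,0],[0,-0.9,6.0,0,0],[0,-0.9,6.0,0,0],[0,-0.9,6.0,0,0],[0,-0.9,6.0,0,0],[0,-0.9,6.0,0,0],[0,0,0.4,0,-0.18],[0,0,0,0,-0.18],[0,0,0,0,-0.18]]'
python3 -m crank '[[0.4,0,0,0,-0.17],[0.4,0,0,0,-0.17],[0.4,0,0,0,-0.17],[0.4,0,0,0,-0.17],[0.4,0,0,0,-0.17],[0.4,0,0,0,-0.17],[0.4,0,0,0,-0.16],[0.4,0,0,0,0],[0.4,0,0,0,0],[0.4,0,0,0,0]]'
python3 - <<'E'
from h import *
s=bot.get_state();im,d=read_camera('wrist');save('w4',im)
X=cloud(d,s);z=X[...,2];hsv=cv2.cvtColor(im,cv2.COLOR_RGB2HSV)
near=np.hypot(X[...,0]-.507,X[...,1]+.328)<.12
for n,lo,hi in [('green',(45,120,40),(80,255,255)),('blue',(105,120,40),(130,255,255))]:
    k=(cv2.inRange(hsv,lo,hi)>0)&near&(z>.062)&(z<.076)
    r=cv2.minAreaRect(np.argwhere(k)[:,::-1].astype(np.float32));print(n,k.sum(),r,onplane('wrist',r[0],.068,s).round(4),cv2.minAreaRect(X[k][:,:2].astype(np.float32)*1000))
k=near&(z>.05)&(z<.085);print(cv2.minAreaRect(X[k][:,:2].astype(np.float32)*1000))
go(.4965,-.2932,.2,105.1)
E
```

```text
t: 11.65
ee_pos: [0.4958, -0.2931, 0.1988]
tool_rot: [-179.9, 0.0, 37.8]
force: [0.6, -0.1, -0.2]
opening: 0.0927
t: 12.9
ee_pos: [0.4964, -0.2932, 0.2003]
tool_rot: [-180.0, -0.0, 105.0]
force: [-0.2, 0.4, -0.3]
opening: 0.0554
green 440 ((258.7200927734375, 181.22232055664062), (36.0118408203125, 14.7967529296875), 87.79740142822266) [[ 0.4971 -0.2919  0.068 ]] ((497.0150451660156, -291.81353759765625), (15.301090240478516, 39.220890045166016), 16.626827239990234)
blue 454 ((259.0, 245.5), (31.0, 14.0), 90.0) [[ 0.5168 -0.3641  0.068 ]] ((516.8810424804688, -363.9210205078125), (15.984203338623047, 40.85527420043945), 14.61412525177002)
((506.74761962890625, -326.47637939453125), (139.35572814941406, 235.85874938964844), 70.03483581542969)
t 12.95 pose [ 0.4964 -0.2932  0.2004] [-1.7999e+02 -1.0000e-02  1.0501e+02] F [-1.  -0.3 -0.6] op 0.056 q6 -50.2 
 shift cm [0.   0.01 0.04] turn -0.002
```

View pics/w4.png

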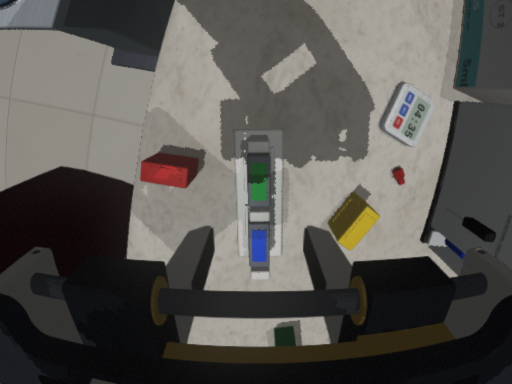

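The view shows the green carrier at (258,181) and the blue at (259,245), both standing in the stand. The tool is aligned to within 1 mm, so I'll go down and grip.

```bash
python3 -m crank '[[0.4,0.1,0,3,0],[0.4,0,0,3,0],[0.4,0,0,3,0],[0.4,0,0,3,0],[0.4,0,0,2.5,0],[0.4,0,0,1.5,0],[0.4,0,0,1.4,0],[1,0,0,0,0],[1,0,0,0,0],[1,0,0,0,0]]' 25
python3 -m crank '[[1,0,0,0,0],[1,0,0,0,0],[1,0,0,0,0],[1,0,0,0,0],[1,0,0,0,0],[1,0,0,0,0],[1,0,0,-0.5,0],[1,0,0,-1,0],[1,0,0,-1,0],[1,0,0,-1,0]]'
python3 -c "
from h import *
go(.51,-.13,.1,105)"
```

```text
t: 14.2
ee_pos: [0.4965, -0.2926, 0.0274]
tool_rot: [180.0, 0.1, 105.1]
force: [-0.1, -0.6, 0.0]
opening: 0.0304
t: 15.45
ee_pos: [0.4963, -0.2924, 0.0625]
tool_rot: [180.0, 0.0, 105.1]
force: [-0.2, 0.3, -1.9]
opening: 0.0236
t 15.45 pose [ 0.4963 -0.2924  0.0625] [1.7999e+02 2.0000e-02 1.0510e+02] F [-0.2  0.3 -1.9] op 0.0236 q6 -50.2 
 shift cm [15.32  5.56 -3.75] turn 0.002
```

```bash
python3 -m crank '[[1,0,0,-2.5,0],[1,0,0,-3,0],[1,1.5,0.5,0,0],[1,3,1.1,0,0],[1,4,1.5,0,0],[1,4,1.5,0,0],[1,2.8,1,0,0],[1,0,0,2,0],[1,0,0,2,0],[1,0,0,0,0]]'
python3 -c "
from h import *
go(.51,-.13,.0195,105)"
```

```text
t: 16.7
ee_pos: [0.5089, -0.1288, 0.0748]
tool_rot: [-179.8, -0.1, 105.1]
force: [-0.6, 0.1, -1.0]
opening: 0.0239
t 16.7 pose [ 0.5089 -0.1288  0.0748] [-1.7981e+02 -1.3000e-01  1.0513e+02] F [-0.6  0.1 -1. ] op 0.0239 q6 -34.4 
 shift cm [-0.16  0.09  5.53] turn 0.002
```

```bash
python3 -m crank '[[1,0,0,2,0],[1,0,0,1.8,0],[1,0,0,1,0],[1,0,0,0.5,0],[1,0,0,0.25,0],[1,0,0,0,0],[0.4,0,0,0,0],[0.4,0,0,0,0],[0.4,0,0,0,0],[0.4,0,0,-1,0]]'
python3 -m crank '[[0.4,0,0,-3,0],[0.2,0,0,-5,0],[0,0,0,-5,0],[0,0,0,-3,0],[0,0,0,0,0.17],[0,0,0,0,0.17],[0,0,0,0,0.17],[0,0,0,0,0.17],[0,0,0,0,0.17],[0,0,0,0,0.17]]'
python3 -m crank '[[0,0,0,0,0.18],[0,0,0,0,0.18],[0,0,0,0,0.18],[0,0,0,0,0],[0,0,0,0,0],[0,0,0,0,0],[0,0,0,0,0],[0,0,0,0,0],[0,0,0,0,0],[0,0,0,0,0]]'
python3 - <<'E'
from h import *
s=bot.get_state();im,d=read_camera('wrist');save('w5',cv2.resize(im,(400,300)))
X=cloud(d,s);z=X[...,2]
k=(np.hypot(X[...,0]-.509,X[...,1]+.13)<.06)&(z>.05)&(z<.07)
print('carrier top',k.sum(),np.median(z[k]),cv2.minAreaRect(X[k][:,:2].astype(np.float32)*1000))
hsv=cv2.cvtColor(im,cv2.COLOR_RGB2HSV);k=k&(cv2.inRange(hsv,(45,120,40),(80,255,255))>0)
r=cv2.minAreaRect(np.argwhere(k)[:,::-1].astype(np.float32));print(r,onplane('wrist',r[0],.06,s).round(4),cv2.minAreaRect(X[k][:,:2].astype(np.float32)*1000))
go(.509,-.13,.2,15)
E
```

```text
t: 17.95
ee_pos: [0.51, -0.1299, 0.0311]
tool_rot: [-179.9, -0.0, 105.1]
force: [-0.4, 0.3, 0.2]
opening: 0.0551
t: 19.2
ee_pos: [0.5104, -0.13, 0.1919]
tool_rot: [180.0, -0.0, 46.3]
force: [0.1, 0.5, -0.6]
opening: 0.0929
t: 20.45
ee_pos: [0.5104, -0.13, 0.1911]
tool_rot: [-180.0, 0.0, 15.7]
force: [0.3, 0.5, 1.0]
opening: 0.0929
carrier top 1248 0.06114103878510188 ((511.59173583984375, -129.55877685546875), (24.592348098754883, 56.318084716796875), 15.261019706726074)
((257.5, 183.0), (14.0, 37.0), 90.0) [[ 0.5107 -0.1294  0.06  ]] ((511.12432861328125, -129.24937438964844), (15.747919082641602, 38.597721099853516), 15.69666576385498)
t 20.5 pose [ 0.5104 -0.13    0.1911] [-180.     -0.     15.72] F [-0.1  1.   0.4] op 0.093 q6 54.9 
 shift cm [-0.14 -0.04 -0.89] turn 0.013
```

View pics/w5.png

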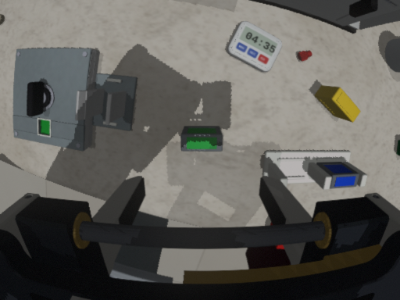

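The carrier stands upright at (0.511, -0.1295), yaw 15.3°, and blue is still in the stand. I'll regrip it by its ends.

```bash
python3 -m crank '[[0,0.06,-0.05,3,0.007],[0,0,0,3,0],[0,0,0,3,0],[0,0,0,3,0],[0,0,0,2.5,0],[0,0,0,1.5,0],[0,0,0,1.1,0],[1,0,0,0,0],[1,0,0,0,0],[1,0,0,0,0]]' 25
python3 -m crank '[[1,0,0,0,0],[1,0,0,0,0],[1,0,0,0,0],[1,0,0,0,0],[1,0,0,0,0],[1,0,0,0,0],[1,0,0,0,0],[1,0,0,0,0],[1,0,0,-1,0],[1,0,0,-2,0]]'
python3 -c "
from h import *
go(.525,.0205,.14,96.2)"
```

```text
t: 21.75
ee_pos: [0.5112, -0.1295, 0.0208]
tool_rot: [180.0, -0.1, 15.3]
force: [0.5, 0.9, -0.1]
opening: 0.0677
t: 23.0
ee_pos: [0.5103, -0.1292, 0.0502]
tool_rot: [-179.9, 0.1, 15.3]
force: [0.3, -0.2, -0.4]
opening: 0.0558
t 23.0 pose [ 0.5103 -0.1292  0.0502] [-1.7995e+02  8.0000e-02  1.5310e+01] F [ 0.3 -0.2 -0.4] op 0.0558 q6 55.4 
 shift cm [  5.36 -14.06  -8.97] turn -1.412
```

```bash
python3 -m crank '[[1,0,0,-3,0],[1,0,0,-3,-0.15],[1,0,0,-3,-0.17],[1,0,0,0,-0.17],[1,0,0,0,-0.17],[1,0,0,0,-0.17],[1,0,0,0,-0.17],[1,0,0,0,-0.17],[1,0,0,0,-0.16],[1,0,0,0,-0.082]]'
python3 -c "
from h import *
go(.525,.0205,.14,96.2)"
```

```text
t: 24.25
ee_pos: [0.5107, -0.1293, 0.1405]
tool_rot: [-180.0, -0.0, 96.4]
force: [0.2, 1.1, -1.3]
opening: 0.0558
t 24.25 pose [ 0.5107 -0.1293  0.1405] [-180.     -0.     96.44] F [ 0.2  1.1 -1.3] op 0.0558 q6 -25.7 
 shift cm [14.73  3.1   0.05] turn 0.004
```

```bash
python3 -m crank '[[1,2.4,0.5,0,0.004],[1,3.5,0.8,0,0],[1,3.5,0.8,0,0],[1,3.0,0.6,0,0],[1,2.3,0.4,0,0],[1,0,0,0,0],[1,0,0,0,0],[1,0,0,0,0],[1,0,0,0,0],[1,0,0,0,0]]'
python3 - <<'E'
from h import *
s=bot.get_state();im,d=read_camera('wrist');sd,_=read_camera('side')
save('w6',np.hstack([cv2.resize(im,(400,300)),cv2.resize(sd[90:240,150:350],(400,300))]))
X=cloud(d,s);z=X[...,2];p=s['ee_pos']
near=(np.hypot(X[...,0]-.525,X[...,1]-.0205)<.05)
k=near&(z>p[2]+.02)&(z<p[2]+.06);print('held z',np.median(z[k]),k.sum())
hsv=cv2.cvtColor(im,cv2.COLOR_RGB2HSV);g=near&(cv2.inRange(hsv,(45,120,40),(80,255,255))>0)&(z>p[2]+.03)
r=cv2.minAreaRect(np.argwhere(g)[:,::-1].astype(np.float32));print(r,onplane('wrist',r[0],p[2]+.04,s).round(4),cv2.minAreaRect(X[g][:,:2].astype(np.float32)*1000))
k=near&(z>.06)&(z<.09);print('walls',k.sum(),cv2.minAreaRect(X[k][:,:2].astype(np.float32)*1000))
go(.525,.0205,.14,96.2)
E
```

```text
t: 25.5
ee_pos: [0.5262, 0.0198, 0.1401]
tool_rot: [-180.0, -0.0, 96.0]
force: [1.0, -0.6, -0.9]
opening: 0.0556
held z 0.1807897070731646 8533
((258.5, 266.0), (81.0, 42.0), 0.0) [[0.5266 0.0237 0.1801]] ((526.7696533203125, 21.040691375732422), (39.85477828979492, 21.69724464416504), 7.004703998565674)
walls 537 ((522.7244262695312, 41.553306579589844), (39.229496002197266, 9.863545417785645), 5.830430507659912)
t 25.6 pose [0.5262 0.0199 0.1401] [-180.      0.     95.97] F [-0.3  0.3 -0.9] op 0.0557 q6 -8.9 
 shift cm [ 0.07 -0.12  0.01] turn -0.004
```

View pics/w6.png

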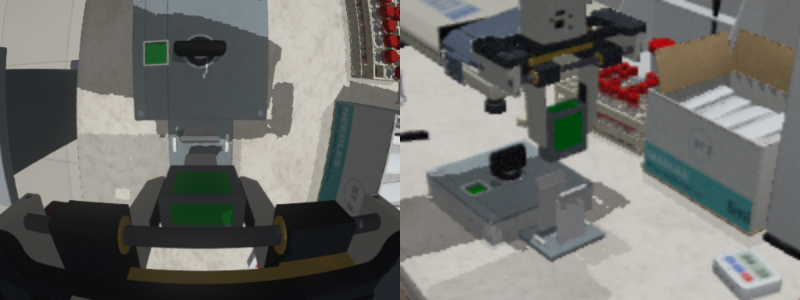

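```bash
python3 -m crank '[[1,0.09,-0.12,2,-0.004],[1,0,0,2,0],[1,0,0,1.2,0],[1,0,0,1.2,0],[1,0,0,1.2,0],[1,0,0,1.2,0],[1,0,0,1,0],[1,0,0,0.6,0],[1,0,0,0,0],[1,0,0,0,0]]'
python3 -c "
from h import *
go(.525,.0207,.0281,96.2)"
```

```text
t: 26.85
ee_pos: [0.5252, 0.0208, 0.0364]
tool_rot: [180.0, 0.0, 96.2]
force: [-0.8, 0.6, -0.5]
opening: 0.0557
t 26.85 pose [0.5252 0.0208 0.0364] [1.7997e+02 1.0000e-02 9.6210e+01] F [-0.8  0.6 -0.5] op 0.0557 q6 -9.0 
 shift cm [-0.01 -0.02  0.83] turn 0.0
```

No contact force so far, with 8 mm to go. I'll lower it, release with a small opening and retreat.

```bash
python3 -m crank '[[1,0,0,0.4,0],[1,0,0,0.2,0],[1,0,0,0.1,0],[1,0,0,0.08,0],[1,0,0,0,0],[1,0,0,0,0],[1,0,0,0,0],[1,0,0,0,0],[1,0,0,0,0],[1,0,0,0,0]]'
```

```text
t: 28.1
ee_pos: [0.525, 0.0208, 0.0285]
tool_rot: [180.0, 0.0, 96.2]
force: [-3.1, -0.2, 6.1]
opening: 0.0558
```

```bash
python3 -m crank '[[0.2,0,0,0,0],[0.2,0,0,0,0],[0.2,0,0,0,0],[0.2,0,0,0,0],[0.2,0,0,-2,0],[0.2,0,0,-3,0],[0.2,0,0,-4,0],[0.2,0,0,-4,0],[0.2,0,0,-4,0],[0.2,0,0,0,0]]'
python3 -m crank '[[0.2,-4,0,0,0],[0.2,-5,0,0,0],[0.2,-5,0,0,0],[0.2,-3,0,0,0],[0.2,0,0,0,0],[0.2,0,0,0,0],[0.2,0,0,0,0],[0.2,0,0,0,0],[0.2,0,0,0,0],[0.2,0,0,0,0]]'
python3 - <<'E'
from h import *
s=bot.get_state();im,d=read_camera('wrist');sd,_=read_camera('side')
save('w7',np.hstack([cv2.resize(im,(400,300)),cv2.resize(sd[130:340,130:410],(400,300))]))
X=cloud(d,s);z=X[...,2];hsv=cv2.cvtColor(im,cv2.COLOR_RGB2HSV)
near=(np.hypot(X[...,0]-.525,X[...,1]-.0205)<.05)
g=near&(cv2.inRange(hsv,(45,120,40),(80,255,255))>0)&(z>.06)
print('green',g.sum(),np.median(z[g]),cv2.minAreaRect(X[g][:,:2].astype(np.float32)*1000))
g=near&(z>.06)&(z<.073);print('top z<.073',cv2.minAreaRect(X[g][:,:2].astype(np.float32)*1000))
k=near&(z>.06)&(z<.09);print('walls+top',cv2.minAreaRect(X[k][:,:2].astype(np.float32)*1000))
print(s['t'],s['ee_pos'],s['force'])
E
```

```text
t: 29.35
ee_pos: [0.5263, 0.0208, 0.2011]
tool_rot: [179.7, 0.0, 96.2]
force: [0.7, -0.2, -0.5]
opening: 0.0744
t: 30.6
ee_pos: [0.5434, -0.148, 0.1984]
tool_rot: [180.0, 0.0, 96.2]
force: [-0.4, 0.4, 0.2]
opening: 0.0742
green 597 0.06965180903487078 ((525.2184448242188, 20.11676788330078), (39.35587692260742, 16.215242385864258), 5.908476829528809)
top z<.073 ((525.9017333984375, 18.088537216186523), (56.25625228881836, 41.21907043457031), 6.727097034454346)
walls+top ((526.1187744140625, 16.828506469726562), (56.277225494384766, 43.85966491699219), 6.046456813812256)
30.6 [ 0.54339313 -0.14797489  0.19836923] [-0.4356852   0.4213855   0.22248409]
```

View pics/w7.png

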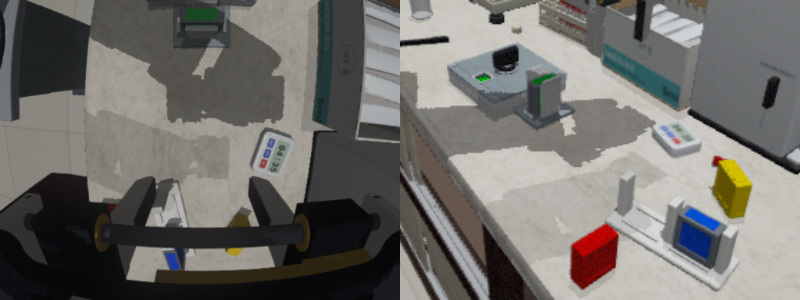

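```bash
python3 -c "
from rig import bot
print(bot.hand_in())"
```

```text
the job is handed in; nothing more can be done
None
```

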